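# Fit a set-screw collar on the spindle flat and hold it

### The arm

A 7-joint arm with a two-finger parallel gripper is mounted at the origin on the work surface. World frame = base frame: x ahead of the robot, y to its left, z up, the work surface at z = 0. Lengths are in m, angles in rad, forces in N, time in s.
With the tool pointing down it reaches from about 0.4 to 0.85 m from the base axis. Payload 6.9 kg.
Tool frame: the origin (TCP) lies between the finger pads; the fingertips stand 11 mm ahead of it and the grasp point (between the pads) lies 8 mm behind it; z points along the fingers, y is the line along which they close (so a half turn about z gives the same grasp; the last joint's range is limited). The gripper opens to 85 mm and grips with 20 to 120 N. Pads are 22 mm wide; open, the fingers measure 114 mm over their backs; the gripper's body (76 mm by 85 mm) begins 54 mm behind the grasp point. The pads swing forward as they close: fully open they stand 13 mm farther back than shut.
Start: joints at [-1.135, 0.507, -0.238, 1.5, 0.126, 1.149, -0.155], TCP at [0.202, 0.591, 0.242] pointing down, gripper open.
Joint ranges: [-3.08, 3.08], [-0.24, 2.05], [-1.43, 1.35], [0, 2.5], [-1.52, 4.66], [0.17, 1.96], [-2.89, 2.89]. Speed limits (rad/s): [2.39, 2.39, 3.14, 3.14, 3.14, 3.14, 3.14].

### API

Orientations are given as a rotation vector (axis times angle).
In Python, from rig import status, eyes, job_done gives the robot as it stands.
- The arm moves only by the tool arm_command, never from a script. Its argument "commands" is one flat list of numbers, 5 for each row, row after row: the closure, from 0 (fully open) to 1 (shut), then the shift along the tool's x, y, z scaled (see below), then the turn about the tool's z scaled (see below). A call has 1 to 12 rows; each row shifts and turns the commanded pose from where the row before left it, along the tool's axes as they then stand; what a row does not reach is not made up. The controller multiplies each number of a shift by 0.02 m and each number of a turn by 6 degrees. A row lasts 1/12 s, in which the tool goes at most 41.7 mm and 7.16 degrees, less where a joint would pass 70% of its speed; a pose out of reach is approached as far as the arm can. A call with a number of a shift or a turn outside -1 to 1 is refused whole. A call with a gripper value outside its range is refused whole. The fingers move at their own pace and stop on an object; "newtons" is the grip in N (left out, the last holds). Time passes only in rows, so rows that do not move let the fingers close. It gives the time, the measured TCP pose, the force, the opening and the grip force at its end, in the units of the state.
- status.state(): the state, without advancing time (a new reading comes with each control period).
- eyes.capture(name): name is "scene" or "top"; returns (picture, depth): 480x640x3 uint8, blue, green, red; 480x640 float32, m along the optical axis (not along the pixel's ray), 0 where there is no reading.
- eyes.get_calibration(name): a dict with "fx", "fy", "cx", "cy" (pixels), "rvec" (rotation vector, rad) and "tvec" (3), from world to camera coordinates, as OpenCV has them. Camera axes: x right, y down, z forward; pixel columns grow to the right and rows downward; lengths in m; the calibration is good to about 2 mm. A picture is of the moment at which its call begins. get_calibration takes no time and is no camera call.
- job_done(): hands the job in; it is judged then, once.
Trained networks look in the newest picture that a camera, given by its name, has taken for a name from the list of things; names that differ only in an ending like _2 or _b are one class to them, and where a whole thing is asked for, a point or a joint stands for the part that bears it (a point fixed in the world has none). Each returns a list of dicts, best first, with "confidence" (0 to 1); they miss things now and then, are a little off and sometimes report something else, mostly with a low value. They report only what shows in the picture. A call takes as long as a camera call.
- eyes.spot_in(camera, label): "xyz" ([x, y, z] in m, in world coordinates, good to about 4 mm: the middle of the surface that is visible of it).
- eyes.outline_of(camera, label): "mask" (480x640 bool, what is visible of it).
The state is a dict: "time_s": time; "joints": joint angles; "joint_vel": joint speeds; "joint_efforts": joint torques, N m; "tcp_pos": TCP position; "orientation": TCP orientation; "force": force on the tool from outside, world axes, zero at the start; "wrist_torque": the same for the moment, N m; "gripper_width": finger opening in m; "grasp_force": force on a finger pad.
Only numpy, scipy, OpenCV 4.12 (cv2) and the standard library are available. Lean on these libraries where they do the work, as an engineer would, in place of code of your own. Each camera call takes 0.05 s, during which the arm holds its last target. There are 200 camera calls.

### The job

With the fingers, first turn the steel spindle of the white feed unit until its flat squarely faces the yellow screwdriver rest. Then pick up the black collar and slip it over the spindle, all the way down onto the shoulder, with its brass set screw over the flat and so pointing at the yellow rest, and finish while still gripping the collar and pushing it lightly down on the shoulder: do not let go, it is held ready for tightening. Leave the loose stick, the blue tray, the red driver and the jar where they are.

Things in the scene. Friction and masses are not known exactly. Their poses are not given: they have to be found in the camera images.
- unit: White feed unit, fixed: box 150 (its x) x 120 (its y) x 50 mm high; origin on the table under the spindle axis, which is vertical through the box's middle; z up. The yellow screwdriver rest stands on the box's top, 68 mm from the spindle axis on the unit's +x side (a fork 24 mm wide, its top 82 mm above the table).
- spindle (a joint): Angle of the upright spindle, rad: 0 when its flat faces the yellow rest (the unit's +x); grows counter-clockwise seen from above. Turns to 3 rad either way with light friction (0.05 N m) and stays where it is left. Starts 0.5 to 1.4 rad counter-clockwise of the rest. The shaft's sizes are given under flat and seat.
- seat (a point): Point on the spindle axis at the top of its dark shoulder disc (36 mm diameter, turns with the spindle), 62 mm above the table, 12 mm above the unit's box; axes as the unit's. The seated collar's underside lies here. The shaft rises 50 mm above it; its top, chamfered 2.5 mm, is 112 mm above the table.
- flat (a point): Middle of the spindle's brass-coloured flat, 7 mm from the axis, 87 mm above the table; turns with the spindle; its x axis points straight out of the flat, z up. Steel D-shaft: 24 mm across the round, 19 mm from the flat to the round opposite (fingers shut squarely on the flat stop at 19 mm), with the one flat along its whole length.
- collar: Black collar, loose, 0.11 to 0.2 kg, flat on the table: 46 mm diameter, 22 mm high, two parallel side flats (26 mm long, facing its +y and -y, 38 mm apart) to grip it by, 27 mm through bore. Origin in the middle of its underside, z up along the bore, x towards the brass set screw. The set screw is given under screw.
- screw (a point): Outer end of the collar's brass set screw (head 9 mm thick), 31.5 mm from the bore axis, 11 mm above the underside; axes as the collar's. Its 5 mm thick tip stands into the bore to 9 mm from the axis, so the collar goes down the shaft only with the screw within about 0.4 rad of the flat; else the tip rests on the shaft's top.
- stick: Loose black applicator stick, 140 mm long, 10 mm thick, lying along its x; origin under its middle. Bystander.
- tray: Blue tray of black sticks, 100 x 160 x 30 mm; origin under its middle. Bystander.
- driver: Screwdriver with a red handle, 165 mm long, 22 mm thick, lying along its x; origin on the table below the handle's end where the blade starts. Bystander.
- wipes: Jar with a blue cap, 70 mm in diameter, 110 mm high; origin under its middle. Bystander.

How it is judged:
By the outcome, as a careful person would: the job done as asked, in the order asked, and still so for the second after the job is handed in, while the arm keeps its last pose, push and grip.
It also fails if it takes over 58 s, if anything falls off the work surface, if the arm or the gripper's body presses on something with over 40 N, if the wrist force passes 120 N, or if a joint passes its speed limit or range.

## Working session

There is one attempt and no reset: what is moved stays moved. The work goes in short steps, Python scripts to look and compute and a tool call to move; the robot and the scene stay as the last step left them, time stands still between calls to the robot, and variables do not carry over. Pictures are saved under pics/ and viewed, at most 10 in all, crops included, and the job is handed in when it is done.

Besides the shell and the picture viewer there is one more tool, called after "Request:" by a JSON object that holds its "api" and its "payload". arm_command: Moves the arm, as the interface text tells. Its arguments: {"type":"object","properties":{"commands":{"type":"array","items":{"type":"number"}},"newtons":{"type":"number"}},"required":["commands"]}

```bash
mkdir -p pics; ls
cat > h.py <<'E'
import numpy as np, cv2
from rig import status, eyes, job_done
from scipy.spatial.transform import Rotation as R
def cal(n):
    c=eyes.get_calibration(n); Rm=cv2.Rodrigues(np.array(c["rvec"],float))[0]
    return c,Rm,np.array(c["tvec"],float).ravel()
def cloud(n,depth):
    c,Rm,t=cal(n); v,u=np.mgrid[0:480,0:640]
    p=np.stack([(u-c["cx"])/c["fx"]*depth,(v-c["cy"])/c["fy"]*depth,depth],-1)
    return (p-t)@Rm
def proj(n,P):
    c,Rm,t=cal(n); q=np.atleast_2d(P)@Rm.T+t
    return np.c_[q[:,0]/q[:,2]*c["fx"]+c["cx"],q[:,1]/q[:,2]*c["fy"]+c["cy"]]
def atz(n,u,v,z):
    c,Rm,t=cal(n); d=Rm.T@np.array([(u-c["cx"])/c["fx"],(v-c["cy"])/c["fy"],1]); o=-Rm.T@t
    return o+d*(z-o[2])/d[2]
E
python3 - <<'E'
from h import *
for n in("top","scene"):
    im,d=eyes.capture(n); cv2.imwrite(f"pics/{n}0.png",im); np.save(f"{n}d.npy",d)
    c,Rm,t=cal(n); print(n,c["fx"],"cam at",-Rm.T@t)
    for l in("unit","flat","collar","screw","seat","driver","tray","stick","wipes"):
        print(l,[(np.round(r["xyz"],3).tolist(),round(r["confidence"],2)) for r in eyes.spot_in(n,l)[:2]])
s=status.state(); print(s["time_s"],s["tcp_pos"],s["orientation"],s["gripper_width"],s["force"])
print(R.from_rotvec(s["orientation"]).as_matrix().round(3))
E
```

```text
pics
top 452.02806392460155 cam at [0.44755832 0.00610998 0.89470169]
unit [([0.493, -0.198, 0.05], 0.89)]
flat [([0.494, -0.198, 0.078], 0.87)]
collar [([0.506, 0.218, 0.018], 0.72)]
screw [([0.506, 0.215, 0.019], 0.73)]
seat [([0.492, -0.198, 0.052], 0.88), ([0.503, 0.214, 0.022], 0.62)]
driver [([0.776, 0.216, 0.018], 0.62), ([0.494, -0.198, 0.05], 0.57)]
tray [([0.77, 0.015, 0.013], 0.75)]
stick [([0.444, -0.005, 0.009], 0.77)]
wipes [([0.506, 0.215, 0.019], 0.72), ([0.739, -0.217, 0.11], 0.58)]
scene 624.7763745148056 cam at [ 0.99940534 -0.40120419  0.8416659 ]
unit [([0.782, 0.215, 0.019], 0.6), ([0.515, -0.208, 0.048], 0.59)]
flat [([0.506, -0.206, 0.08], 0.9)]
collar [([0.508, 0.215, 0.019], 0.57)]
screw [([0.508, 0.216, 0.019], 0.97)]
seat [([0.513, -0.208, 0.047], 0.78), ([0.772, 0.012, 0.013], 0.37)]
driver [([0.785, 0.213, 0.018], 0.96), ([0.508, -0.205, 0.076], 0.67)]
tray [([0.772, 0.012, 0.016], 0.88), ([0.509, 0.215, 0.021], 0.28)]
stick [([0.452, -0.005, 0.01], 0.85)]
wipes [([0.765, -0.239, 0.109], 0.69)]
1.0 [0.20245011 0.59130587 0.2422737 ] [ 5.15714510e-01  3.09896469e+00 -1.28008147e-05] 0.08558619705483395 [-0.01852187  0.6953751  -0.66274849]
[[-0.946  0.324  0.   ]
 [ 0.324  0.946 -0.   ]
 [-0.    -0.    -1.   ]]
```

View pictures.

View pics/top0.png

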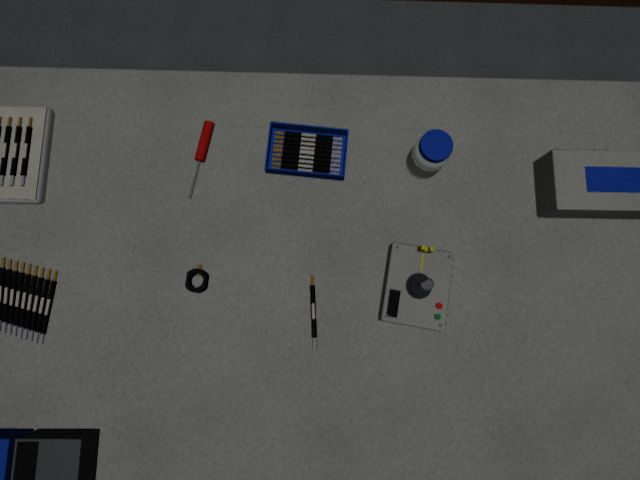

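View pics/scene0.png

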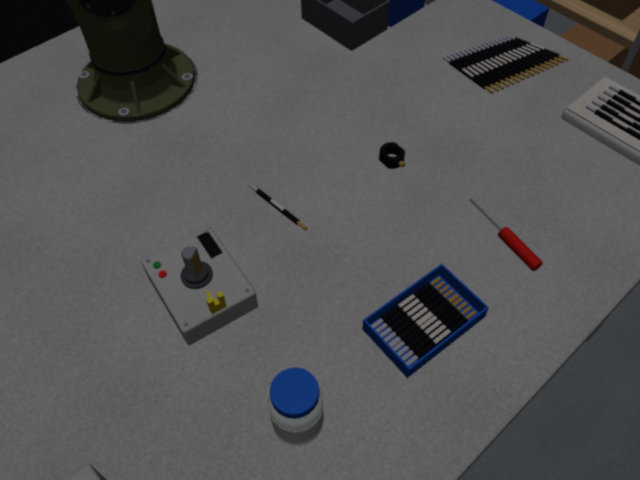

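Run:
```python
from h import *
im=cv2.imread("pics/top0.png"); d=np.load("topd.npy"); P=cloud("top",d); x,y,z=P[...,0],P[...,1],P[...,2]
near=(abs(x-.494)<.12)&(abs(y+.2)<.12)
m=near&(z>.044)&(z<.056); r=cv2.minAreaRect(P[m][:,:2].astype(np.float32)*1000); print("box",r)
hs=cv2.cvtColor(im,cv2.COLOR_BGR2HSV)
yl=near&(hs[...,0]>18)&(hs[...,0]<38)&(hs[...,1]>140)&(hs[...,2]>120)&(z>.07); print("yellow",yl.sum(),np.median(P[yl],0) if yl.any() else 0)
t=near&(z>.105)&(z<.118); print("shafttop",t.sum(),P[t].mean(0),np.ptp(P[t],0))
c=(abs(x-.506)<.06)&(abs(y-.216)<.06)&(z>.017)&(z<.028); print("collar top",c.sum(),P[c].mean(0),cv2.minAreaRect(P[c][:,:2].astype(np.float32)*1000))
br=(abs(x-.506)<.06)&(abs(y-.216)<.06)&(hs[...,1]>90)&(hs[...,2]>90); print("brass",br.sum(),P[br].mean(0) if br.any() else 0)
a=im[int(proj("top",[.494,-.2,.1])[0,1])-60:][:120,int(proj("top",[.494,-.2,.1])[0,0])-60:][:,:120]
b=im[int(proj("top",[.506,.216,.02])[0,1])-60:][:120,int(proj("top",[.506,.216,.02])[0,0])-60:][:,:120]
print(proj("top",[[.494,-.2,.1],[.506,.216,.02]]))
cv2.imwrite("pics/crop0.png",np.hstack([cv2.resize(q,(400,400),interpolation=cv2.INTER_CUBIC) for q in(a,b)]))
```

```text
box ((497.41748046875, -202.14691162109375), (120.90840148925781, 150.346923828125), 80.58711242675781)
yellow 13 [ 0.5630582  -0.21620514  0.08193869]
shafttop 139 [ 0.49556511 -0.2018866   0.11186344] [0.02249733 0.025009   0.00966383]
collar top 282 [0.50486084 0.21841927 0.0217282 ] ((509.0135192871094, 217.99839782714844), (38.49553298950195, 52.64434051513672), 85.67539978027344)
brass 8 [0.52998299 0.21570724 0.01520088]
[[423.54620779 285.2879821 ]
 [196.94816092 279.00434913]]
```

View pics/crop0.png

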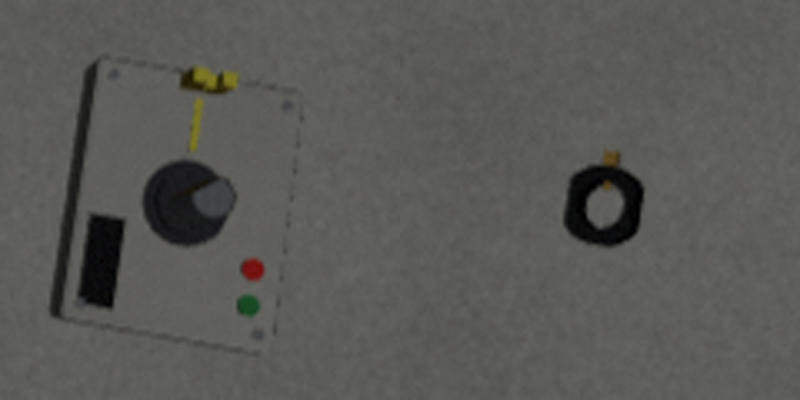

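Run:
```python
from h import *
im=cv2.imread("pics/scene0.png"); d=np.load("scened.npy"); P=cloud("scene",d)
c0=np.array([.4965,-.202])
q=P[...,:2]-c0; r=np.hypot(*np.moveaxis(q,-1,0)); z=P[...,2]
m=(r<.016)&(z>.068)&(z<.107); az=np.degrees(np.arctan2(q[...,1],q[...,0]))
sat=im[...,2].astype(int)-im[...,0]
for a in range(-110,90,10):
    k=m&(az>=a)&(az<a+10)
    if k.any(): print(a,k.sum(),"r %.1f"%(1000*np.median(r[k])),"red-blue %.0f"%np.median(sat[k]))
t=m&(sat>25); print("brass",t.sum())
if t.sum()>10:
    X=P[t]-P[t].mean(0); n=np.linalg.svd(X)[2][2]; n*=np.sign(n[0]); print(n,np.degrees(np.arctan2(n[1],n[0])),(P[t].mean(0)[:2]-c0)*1000)
# axis check from both cameras: top face
tt=(r<.03)&(z>.108)&(z<.118); print("scene shaft top",P[tt].mean(0)[:3],tt.sum())
a=im[215:315,140:260]; cv2.imwrite("pics/crop1.png",cv2.resize(a,(720,600),interpolation=cv2.INTER_CUBIC))
```

```text
-110 5 r 12.6 red-blue -2
-100 7 r 12.3 red-blue -3
-90 11 r 12.4 red-blue -3
-80 16 r 12.4 red-blue -3
-70 18 r 12.3 red-blue -3
-60 21 r 11.9 red-blue -3
-50 20 r 11.8 red-blue -3
-40 23 r 11.6 red-blue 2
-30 21 r 10.4 red-blue 19
-20 15 r 8.7 red-blue 26
-10 9 r 7.2 red-blue 26
0 11 r 6.7 red-blue 26
10 8 r 6.6 red-blue 26
20 9 r 6.6 red-blue 25
30 6 r 6.2 red-blue 25
40 5 r 6.5 red-blue 26
50 11 r 6.9 red-blue 25
60 15 r 7.9 red-blue 22
70 9 r 9.2 red-blue 13
80 16 r 10.3 red-blue 4
brass 41
[ 0.87047861  0.49214386 -0.00783684] 29.482583718632032 [6.45975936 1.25022978]
scene shaft top [ 0.49643605 -0.2040625   0.11188393] 172
```

View pics/crop1.png

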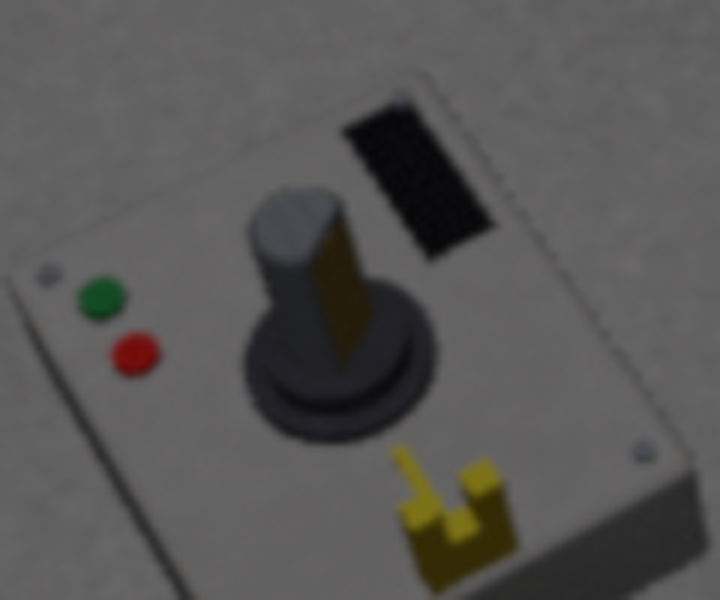

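The top view shows the unit at about (423, 285) with the rest towards +x, and the collar at (197, 279) with its screw towards +x. The close crop shows the brass flat facing about azimuth 29°, against the unit's x at about -9.4°, so it is roughly 38° counter-clockwise of the rest. Starting the approach.

Request:
{"api": "arm_command", "payload": {"commands": [0,-1,-0.58,0,0,0,-1,-0.58,0,0,0,-1,-0.58,0,0,0,-1,-0.58,0,0,0,-1,-0.58,0,0,0,-1,-0.58,0,0,0,-1,-0.58,0,0,0,-1,-0.58,0,0,0,-1,-0.58,0,0,0,-1,-0.58,0,0,0,-1,-0.58,0,0,0,-1,-0.58,0,0], "newtons": 40}}

```text
time_s: 2.0
tcp_pos: [0.3851, 0.381, 0.2424]
orientation: [0.516, 3.099, 0.0]
force: [-0.6, -0.3, -0.4]
gripper_width: 0.0856
grasp_force: 0.0
```

Request:
{"api": "arm_command", "payload": {"commands": [0.4,-0.57,-1,0,0,0.4,-0.57,-1,0,0,0.4,-0.57,-1,0,0,0.4,-0.57,-1,0,0,0.4,-0.57,-1,0,0,0.4,-0.57,-1,0,0,0.4,-0.57,-1,0,0,0.4,-0.57,-1,0,0,0.4,-0.57,-1,0,0,0.4,-0.57,-1,0,0,0.4,-0.57,-1,0,0,0.4,-0.57,-1,0,0]}}

```text
time_s: 3.0
tcp_pos: [0.4362, 0.1094, 0.2425]
orientation: [0.515, 3.098, 0.0]
force: [-1.1, -0.1, -0.1]
gripper_width: 0.0511
grasp_force: 0.0
```

Request:
{"api": "arm_command", "payload": {"commands": [0.4,-0.57,-1,0,0,0.4,-0.57,-1,0,0,0.4,-0.57,-1,0,0,0.4,-0.57,-1,0,0,0.4,-0.57,-1,0,0,0.4,-0.57,-1,0,0,0.4,-0.57,-1,0,0,0.4,-0.57,-1,0,0,0.4,-0.57,-1,0,0,0.4,-0.57,-1,0,0,0.4,-0.57,-1,0,0,0.4,0,0,0,0]}}

```text
time_s: 4.0
tcp_pos: [0.4837, -0.1433, 0.2424]
orientation: [0.524, 3.096, -0.004]
force: [1.3, -0.5, 1.0]
gripper_width: 0.0515
grasp_force: 0.0
```

Request:
{"api": "arm_command", "payload": {"commands": [0.4,-0.523,-0.873,0,0,0.4,-0.523,-0.873,0,0,0.4,-0.523,-0.873,0,0,0.4,0,0,0.75,1,0.4,0,0,0.75,1,0.4,0,0,0.75,1,0.4,0,0,0.75,1,0.4,0,0,0.75,1,0.4,0,0,0.75,1,0.4,0,0,0.75,1,0.4,0,0,0,0]}}

```text
time_s: 4.92
tcp_pos: [0.495, -0.1966, 0.1349]
orientation: [-1.595, -2.702, 0.001]
force: [0.3, 0.9, -0.6]
gripper_width: 0.0511
grasp_force: 0.0
```

Run:
```python
from h import *
s=status.state(); M=R.from_rotvec(s["orientation"]).as_matrix(); p=s["tcp_pos"]
print(p,"tool y az",np.degrees(np.arctan2(M[1,1],M[0,1])),M[:,2],s["joints"])
e=np.array([.4965,-.203])-p[:2]; print("to axis mm in tool x,y",M[:2,0]@e*1e3,M[:2,1]@e*1e3)
for n in("scene",):
    im,d=eyes.capture(n); cv2.imwrite("pics/s1.png",cv2.resize(im[150:330,100:340],(800,600)))
```

```text
[ 0.49499752 -0.19659304  0.13489094] tool y az 28.885158078949292 [-0.00411121  0.00156658 -0.99999032] [ 0.18887872  0.48969418  0.21224827  1.89050956 -0.1412528   0.78017467
  0.98210969]
to axis mm in tool x,y -6.335632506512344 -1.779351348867243
```

View pics/s1.png

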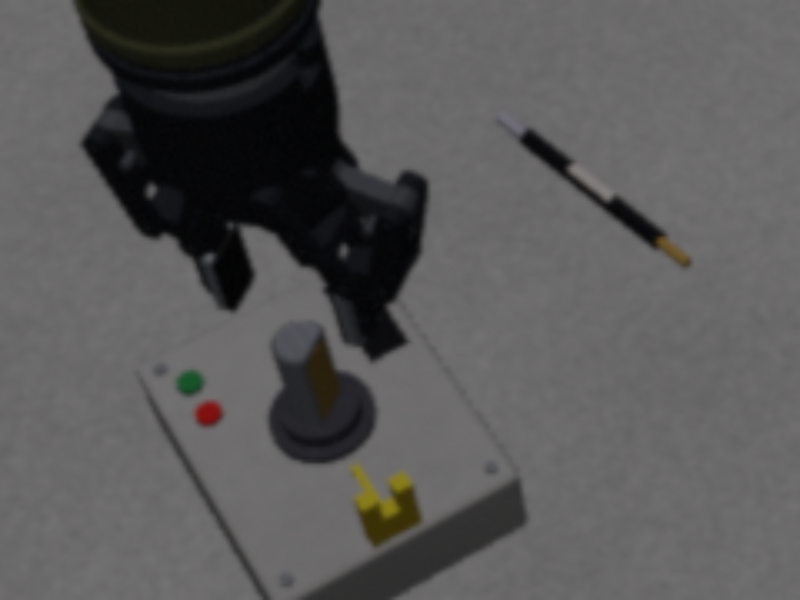

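The gripper straddles the spindle in the right orientation, with the fingers along the flat's normal. It is about 6 mm off sideways, so I correct that, go down and close.

Request:
{"api": "arm_command", "payload": {"commands": [0.4,-0.32,-0.21,0,0,0.4,0,0,0,0,0.4,0,0,0.87,0,0.4,0,0,0.87,0,0.4,0,0,0.87,0,0.4,0,0,0,0,0.4,0,0,0,0], "newtons": 30}}

```text
time_s: 5.55
tcp_pos: [0.4956, -0.206, 0.0855]
orientation: [-1.591, -2.708, 0.0]
force: [-0.5, 1.5, -0.0]
gripper_width: 0.0512
grasp_force: 0.0
```

Request:
{"api": "arm_command", "payload": {"commands": [1,0,0,0,0,1,0,0,0,0,1,0,0,0,0,1,0,0,0,0,1,0,0,0,0,1,0,0,0,0,1,0,0,0,0,1,0,0,0,0]}}

```text
time_s: 6.22
tcp_pos: [0.4958, -0.2063, 0.0864]
orientation: [1.592, 2.707, -0.0]
force: [-2.1, -0.1, 5.0]
gripper_width: 0.0187
grasp_force: 29.6
```

```bash
cat >> h.py <<'E'
def st(c=None):
    s=status.state(); M=R.from_rotvec(s["orientation"]).as_matrix(); p=s["tcp_pos"]
    print("t",s["time_s"],"p",np.round(p,4),"yaz %.2f"%np.degrees(np.arctan2(M[1,1],M[0,1])),"w %.4f"%s["gripper_width"],"F",np.round(s["force"],1),"T",np.round(s["wrist_torque"],2),"g %.1f"%s["grasp_force"])
    if c is not None:
        e=np.array(c)-p[:len(c)]; print("to target mm tool x %.1f y %.1f"%(M[:2,0]@e[:2]*1e3,M[:2,1]@e[:2]*1e3))
    return s,M
E
python3 -c "
from h import *
st([.4965,-.203])"
```

```text
t 6.2167 p [ 0.4958 -0.2063  0.0864] yaz 29.09 w 0.0187 F [-2.1 -0.1  5. ] T [-0.15  0.45 -0.05] g 29.6
to target mm tool x 2.6 y 2.2
```

Run:
```python
from h import *
for n in("top","scene"):
    im=cv2.imread(f"pics/{n}0.png"); P=cloud(n,np.load(n+"d.npy")); z=P[...,2]
    near=(abs(P[...,0]-.4965)<.12)&(abs(P[...,1]+.203)<.12)
    m=near&(z>.046)&(z<.054); print(n,cv2.minAreaRect(P[m][:,:2].astype(np.float32)*1000))
    hs=cv2.cvtColor(im,cv2.COLOR_BGR2HSV)
    yl=near&(hs[...,0]>20)&(hs[...,0]<35)&(hs[...,1]>150)
    for lo,hi in((.045,.056),(.06,.09)):
        k=yl&(z>lo)&(z<hi)
        if k.any():
            Q=P[k][:,:2]; c=(Q.min(0)+Q.max(0))/2; e=c-[.4968,-.2028]; print(lo,k.sum(),c,np.degrees(np.arctan2(e[1],e[0])))
            # line fit of yellow stripe
            if lo<.05: print("  fit",cv2.fitLine(Q.astype(np.float32)*1000,cv2.DIST_HUBER,0,.01,.01).ravel())
```

```text
top ((497.10845947265625, -201.89892578125), (120.52017211914062, 149.6103057861328), 80.58711242675781)
0.045 22 [ 0.5431925  -0.21266329] -12.00266879684302
  fit [ 9.8501092e-01 -1.7249197e-01  5.4086462e+02 -2.0994527e+02]
0.06 70 [ 0.56319887 -0.21243757] -8.258610633572307
scene ((496.7226867675781, -202.68540954589844), (120.1900863647461, 151.47764587402344), 80.54924011230469)
0.045 32 [ 0.54715225 -0.21523803] -13.875451704109501
  fit [ 9.8998272e-01 -1.4118846e-01  5.4503717e+02 -2.1113647e+02]
0.06 196 [ 0.53459901 -0.21103703] -12.293505733755634
```

Request:
{"api": "arm_command", "payload": {"commands": [1,0.012,-0.006,0,0.917,1,0.012,-0.006,0,0.917,1,0.012,-0.006,0,0.917,1,0.012,-0.006,0,0.917,1,0.012,-0.006,0,0.917,1,0.012,-0.006,0,0.917,1,0.012,-0.006,0,0.917,1,0,0,0,0,1,0,0,0,0,1,0,0,0,0]}}

```text
time_s: 7.05
tcp_pos: [0.4929, -0.2052, 0.0864]
orientation: [-2.397, -2.03, 0.002]
force: [-8.3, -1.3, 10.4]
gripper_width: 0.0183
grasp_force: 29.9
```

```bash
python3 -c "
from h import *
st([.4969,-.2023])"
```

```text
t 7.05 p [ 0.4929 -0.2052  0.0864] yaz -9.48 w 0.0183 F [-8.3 -1.3 10.4] T [-0.25  1.52 -0.04] g 29.9
to target mm tool x 3.5 y 3.5
```

Request:
{"api": "arm_command", "payload": {"commands": [0.4,0,0,0,0,0.4,0,0,0,0,0.4,0,0,0,0,0.4,0,0,0,0,0.4,0,0,-1,0,0.4,0,0,-1,0,0.4,0,0,-1,0,0.4,0,0,-1,0,0.4,0,0,-0.5,0]}}

```text
time_s: 7.8
tcp_pos: [0.4954, -0.2046, 0.1773]
orientation: [2.394, 2.03, 0.002]
force: [-0.2, -0.5, -0.6]
gripper_width: 0.0512
grasp_force: 0.0
```

Request:
{"api": "arm_command", "payload": {"commands": [0.4,1,-0.133,0,0,0.4,1,-0.133,0,0,0.4,1,-0.133,0,0,0.4,1,-0.133,0,0,0.4,1,-0.133,0,0,0.4,1,-0.133,0,0,0.4,1,-0.133,0,0,0.4,1,-0.133,0,0,0.4,1,-0.133,0,0,0.4,1,-0.133,0,0]}}

```text
time_s: 8.63
tcp_pos: [0.5008, -0.0013, 0.1747]
orientation: [-2.396, -2.032, 0.0]
force: [0.4, 0.8, 0.4]
gripper_width: 0.0508
grasp_force: 0.0
```

Request:
{"api": "arm_command", "payload": {"commands": [0.3,1,-0.133,0,0,0.3,1,-0.133,0,0,0.3,1,-0.133,0,0,0.3,1,-0.133,0,0,0.3,1,-0.133,0,0,0.3,1,-0.133,0,0,0.3,1,-0.133,0,0,0.3,1,-0.133,0,0,0.3,1,-0.133,0,0,0.3,1,-0.133,0,0,0.3,0,0,0,-1,0.3,0,0,0,-1]}}

```text
time_s: 9.63
tcp_pos: [0.5069, 0.2013, 0.1743]
orientation: [-2.161, -2.279, 0.001]
force: [0.0, -0.4, -0.2]
gripper_width: 0.0602
grasp_force: 0.0
```

Run:
```python
from h import *
s,M=st([.507,.218]); print(np.round(s["joints"],2))
im,d=eyes.capture("scene"); P=cloud("scene",d); cv2.imwrite("pics/s2.png",cv2.resize(im[215:315,140:260],(720,600),interpolation=cv2.INTER_CUBIC))
c0=np.array([.4969,-.2025]); q=P[...,:2]-c0; r=np.hypot(*np.moveaxis(q,-1,0)); z=P[...,2]
m=(r<.016)&(z>.068)&(z<.107); az=np.degrees(np.arctan2(q[...,1],q[...,0])); sat=im[...,2].astype(int)-im[...,0]
print([(a,int(np.median(sat[m&(az>=a)&(az<a+10)])),round(1000*np.median(r[m&(az>=a)&(az<a+10)]),1)) for a in range(-100,80,10) if (m&(az>=a)&(az<a+10)).any()])
t=m&(sat>22); X=P[t]-P[t].mean(0); n=np.linalg.svd(X)[2][2]; n*=np.sign(n[0]); print(t.sum(),n,np.degrees(np.arctan2(n[1],n[0])))
```

```text
t 9.6333 p [0.5069 0.2013 0.1743] yaz 3.05 w 0.0602 F [ 0.  -0.4 -0.2] T [-0.09 -0.02  0.01] g 0.0
to target mm tool x 16.7 y 1.0
[-0.68  0.47  0.38  1.81 -0.22  0.9  -0.14]
[(-100, -2, np.float64(11.9)), (-90, -2, np.float64(11.6)), (-80, 3, np.float64(11.6)), (-70, 21, np.float64(10.0)), (-60, 31, np.float64(8.1)), (-50, 30, np.float64(7.6)), (-40, 30, np.float64(7.2)), (-30, 30, np.float64(6.3)), (-20, 30, np.float64(6.0)), (-10, 30, np.float64(6.2)), (0, 30, np.float64(6.1)), (10, 30, np.float64(6.5)), (20, 30, np.float64(7.7)), (30, 26, np.float64(9.0)), (40, 2, np.float64(10.5)), (50, 0, np.float64(11.2)), (60, 0, np.float64(11.2))]
161 [ 0.97959392 -0.20097234  0.00242288] -11.593859364680402
```

View pics/s2.png

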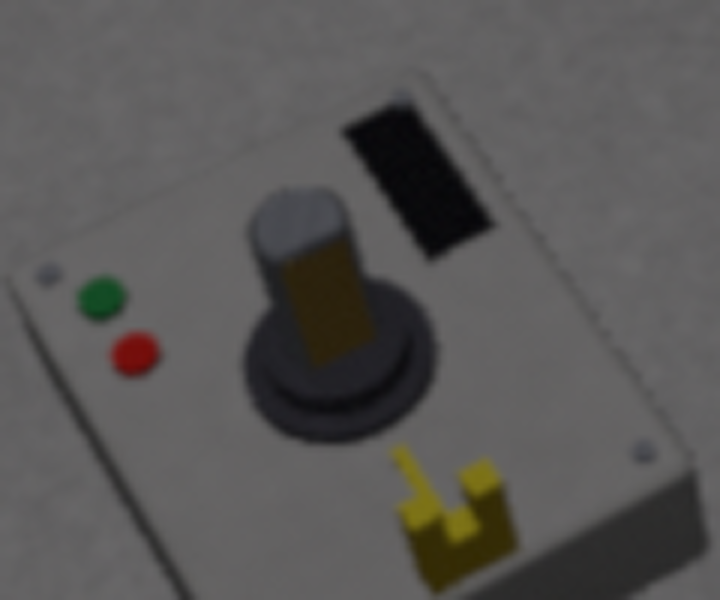

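The flat now faces the rest: its normal measures about -11.6° against the unit's -9.4°, which is within noise, and the picture agrees. Next is the collar.

Request:
{"api": "arm_command", "payload": {"commands": [0.3,0.86,-0.06,0.4,0,0.3,0,0,0.4,-0.98,0.3,0,0,0.4,-0.98,0.3,0,0,0.4,-0.98,0.3,0,0,0.4,-0.98,0.3,0,0,0.4,-0.98,0.3,0,0,0.4,-0.98,0.3,0,0,0.4,-0.98,0.3,0,0,0.4,-0.98,0.3,0,0,0.4,-0.98,0.3,0,0,0.4,-0.98]}}

```text
time_s: 10.6
tcp_pos: [0.5053, 0.216, 0.0864]
orientation: [-0.773, -3.045, 0.0]
force: [-0.2, -0.8, -0.3]
gripper_width: 0.0599
grasp_force: 0.0
```

Request:
{"api": "arm_command", "payload": {"commands": [0.3,0,0,0.2,-0.98,0.3,0,0,0.2,-0.98,0.3,0,0,0.2,-0.98,0.3,0,0,0,-0.98,0.3,0,0,0,0,0.3,0,0,0,0,0.3,0,0,0,0]}}

```text
time_s: 11.18
tcp_pos: [0.5055, 0.2161, 0.075]
orientation: [-0.147, -3.138, -0.0]
force: [0.4, 0.2, 0.2]
gripper_width: 0.06
grasp_force: 0.0
```

Run:
```python
from h import *
s,M=st([.5048,.2184]); print(np.round(s["joints"],2))
im,d=eyes.capture("scene"); u,v=proj("scene",[.505,.218,.03])[0].astype(int); print(u,v)
cv2.imwrite("pics/s3.png",cv2.resize(im[v-60:v+60,u-80:u+80],(800,600),interpolation=cv2.INTER_CUBIC))
```

```text
t 11.1833 p [0.5055 0.2161 0.075 ] yaz 84.65 w 0.0600 F [0.4 0.2 0.2] T [-0.    0.03  0.01] g 0.0
to target mm tool x 0.9 y 2.2
[-0.4   0.58 -0.07  1.91  0.06  0.65  0.97]
393 148
```

View pics/s3.png

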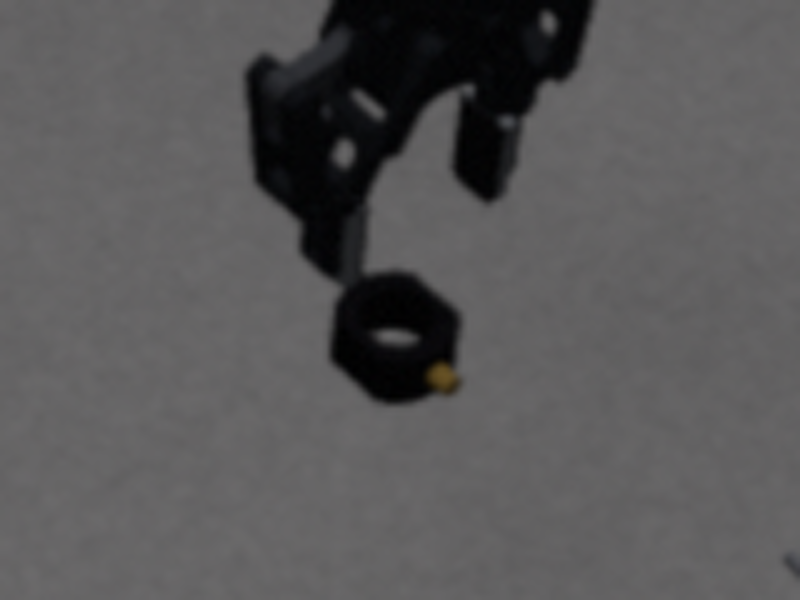

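The fingers straddle the collar along its flats and the screw points out between them. Going down to grip.

Request:
{"api": "arm_command", "payload": {"commands": [0.3,0.045,0.11,0.6,0,0.3,0,0,0.6,0,0.3,0,0,0.6,0,0.3,0,0,0.6,0,0.3,0,0,0.6,0,0.3,0,0,0,0,0.3,0,0,0,0], "newtons": 50}}

```text
time_s: 11.82
tcp_pos: [0.5044, 0.2185, 0.0148]
orientation: [-0.141, -3.137, 0.001]
force: [0.2, -0.0, 0.8]
gripper_width: 0.0598
grasp_force: 0.0
```

Request:
{"api": "arm_command", "payload": {"commands": [1,0,0,0,0,1,0,0,0,0,1,0,0,0,0,1,0,0,0,0,1,0,0,0,0,1,0,0,0,0,1,0,0,0,0,1,0,0,0,0]}}

```text
time_s: 12.48
tcp_pos: [0.5053, 0.2188, 0.0161]
orientation: [0.14, 3.137, 0.001]
force: [-1.1, -0.3, 7.1]
gripper_width: 0.0369
grasp_force: 51.0
```

```bash
python3 -c "
from h import *
st([.5048,.2184])"
```

```text
t 12.4833 p [0.5053 0.2188 0.0161] yaz 84.89 w 0.0369 F [-1.1 -0.3  7.1] T [-0.05  0.24 -0.07] g 51.0
to target mm tool x 0.5 y -0.4
```

Request:
{"api": "arm_command", "payload": {"commands": [1,0,0,-0.5,0,1,0,0,-1,0,1,0,0,-1,0,1,0,0,-1,0,1,0,0,-1,0,1,0,0,-1,0,1,0,0,-1,0,1,0,0,-1,0,1,0,0,-0.5,0.36,1,0,0,0,0.36,1,0,0,0,0]}}

```text
time_s: 13.4
tcp_pos: [0.5049, 0.2186, 0.1766]
orientation: [0.261, 3.129, 0.002]
force: [0.0, -0.4, -2.2]
gripper_width: 0.037
grasp_force: 50.3
```

Run:
```python
from h import *
s,M=st([.4965,-.2023])
im,d=eyes.capture("scene"); eyes_r=eyes.spot_in("scene","screw"); print(eyes_r[:1])
p=s["tcp_pos"]; P=cloud("scene",d); sat=im[...,2].astype(int)-im[...,0]
k=(np.linalg.norm(P-[p[0]+.03,p[1],p[2]-.005],axis=-1)<.03)&(sat>20); print(k.sum(),P[k].mean(0)-p if k.any() else 0)
u,v=proj("scene",p)[0].astype(int); cv2.imwrite("pics/s4.png",cv2.resize(im[v-60:v+60,u-80:u+80],(800,600),interpolation=cv2.INTER_CUBIC))
```

```text
t 13.4 p [0.5049 0.2186 0.1766] yaz 80.48 w 0.0370 F [ 0.  -0.4 -2.2] T [-0.03 -0.02  0.01] g 50.3
to target mm tool x -61.3 y -416.5
[{'xyz': [0.5195, 0.2213, 0.178], 'confidence': 0.71}]
38 [ 0.02435699 -0.00739181 -0.00236077]
```

View pics/s4.png

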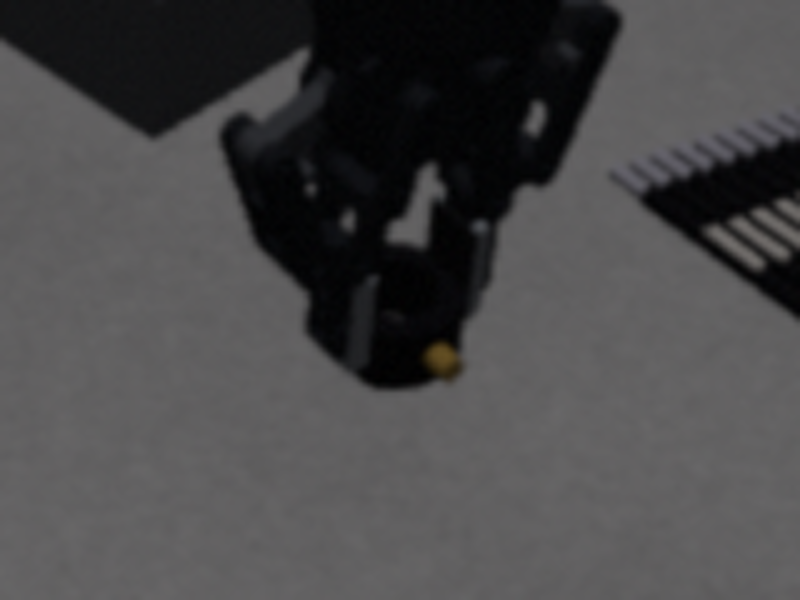

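The collar is held level with the screw pointing out along the tool's -x. Carrying it over the spindle.

Request:
{"api": "arm_command", "payload": {"commands": [1,-0.148,-0.992,0,0,1,-0.148,-0.992,0,0,1,-0.148,-0.992,0,0,1,-0.148,-0.992,0,0,1,-0.148,-0.992,0,0,1,-0.148,-0.992,0,0,1,-0.148,-0.992,0,0,1,-0.148,-0.992,0,0,1,-0.148,-0.992,0,0,1,-0.148,-0.992,0,0,1,-0.148,-0.992,0,0,1,-0.148,-0.992,0,0]}}

```text
time_s: 14.5
tcp_pos: [0.5003, -0.0231, 0.1747]
orientation: [-0.256, -3.13, 0.0]
force: [1.1, 0.0, -1.6]
gripper_width: 0.0365
grasp_force: 50.4
```

Request:
{"api": "arm_command", "payload": {"commands": [1,-0.148,-0.992,0,0,1,-0.148,-0.992,0,0,1,-0.148,-0.992,0,0,1,-0.148,-0.992,0,0,1,-0.148,-0.992,0,0,1,-0.148,-0.992,0,0,1,-0.148,-0.992,0,0,1,-0.148,-0.992,0,0,1,-0.148,-0.992,0,0,1,0,0,0,0,1,0,0,0,0,1,0,0,0,0]}}

```text
time_s: 15.5
tcp_pos: [0.4976, -0.2019, 0.1746]
orientation: [-0.256, -3.13, -0.001]
force: [-0.3, -0.2, -1.1]
gripper_width: 0.0367
grasp_force: 50.4
```

Run:
```python
from h import *
s,M=st([.4975,-.2024])
im,d=eyes.capture("scene"); 
u,v=proj("scene",s["tcp_pos"])[0].astype(int); cv2.imwrite("pics/s5.png",cv2.resize(im[v-50:v+100,u-100:u+100],(800,600),interpolation=cv2.INTER_CUBIC))
```

```text
t 15.5 p [ 0.4976 -0.2019  0.1746] yaz 80.64 w 0.0367 F [-0.3 -0.2 -1.1] T [0.   0.   0.04] g 50.4
to target mm tool x 0.1 y -0.6
```

View pics/s5.png

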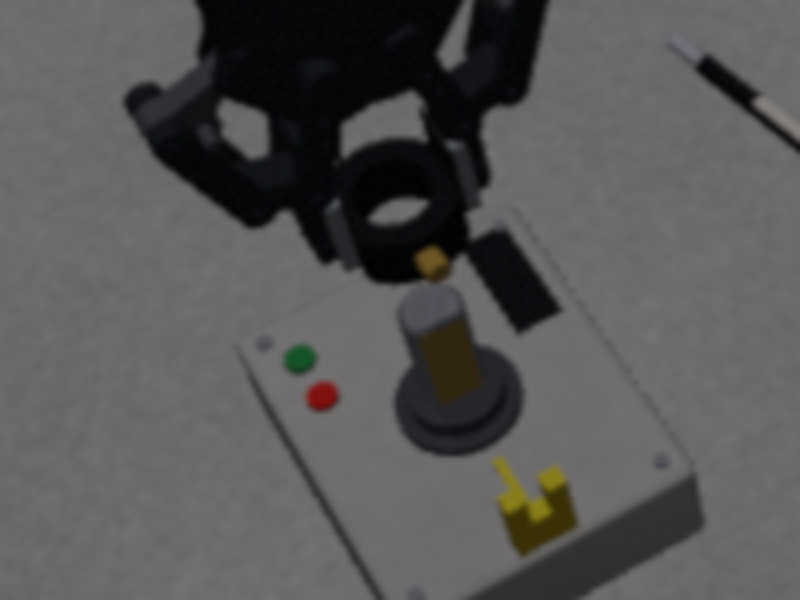

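Collar above the spindle, screw on the same side as the flat and the rest. Descending gently to the shaft top.

Request:
{"api": "arm_command", "payload": {"commands": [1,0,-0.03,0.8,0,1,0,0,0.8,0,1,0,0,0.5,0,1,0,0,0.15,0,1,0,0,0.1,0,1,0,0,0.1,0,1,0,0,0.1,0,1,0,0,0,0]}}

```text
time_s: 16.22
tcp_pos: [0.4981, -0.2032, 0.1243]
orientation: [0.257, 3.131, -0.0]
force: [0.4, 0.3, -1.3]
gripper_width: 0.0369
grasp_force: 50.4
```

Run:
```python
from h import *
s,M=st([.4975,-.2024])
im,d=eyes.capture("scene"); 
u,v=proj("scene",s["tcp_pos"])[0].astype(int); cv2.imwrite("pics/s6.png",cv2.resize(im[v-40:v+50,u-60:u+60],(800,600),interpolation=cv2.INTER_CUBIC))
```

```text
t 16.2167 p [ 0.4981 -0.2032  0.1243] yaz 80.60 w 0.0369 F [ 0.4  0.3 -1.3] T [-0.03  0.03  0.  ] g 50.4
to target mm tool x 0.7 y 0.7
```

Request:
{"api": "arm_command", "payload": {"commands": [1,0,0,0.15,0,1,0,0,0.15,0,1,0,0,0.15,0,1,0,0,0.15,0,1,0,0,0,0]}}

```text
time_s: 16.68
tcp_pos: [0.4975, -0.2032, 0.1114]
orientation: [-0.258, -3.13, -0.0]
force: [-0.1, 0.7, -2.2]
gripper_width: 0.0365
grasp_force: 50.4
```

```bash
python3 -c "
from h import *
st([.4975,-.2024])"
```

```text
t 16.6833 p [ 0.4975 -0.2032  0.1114] yaz 80.59 w 0.0365 F [-0.1  0.7 -2.2] T [0.06 0.02 0.04] g 50.4
to target mm tool x 0.1 y 0.8
```

Request:
{"api": "arm_command", "payload": {"commands": [1,0,0,0.2,0,1,0,0,0.2,0,1,0,0,0.2,0,1,0,0,0.2,0,1,0,0,0.2,0,1,0,0,0.2,0,1,0,0,0.15,0,1,0,0,0,0]}}

```text
time_s: 17.35
tcp_pos: [0.4975, -0.2032, 0.0843]
orientation: [-0.258, -3.13, -0.0]
force: [0.5, 0.0, -2.0]
gripper_width: 0.0374
grasp_force: 50.4
```

```bash
python3 -c "
from h import *
st([.4975,-.2024])"
```

```text
t 17.35 p [ 0.4975 -0.2032  0.0843] yaz 80.59 w 0.0374 F [ 0.5  0.  -2. ] T [ 0.11 -0.02 -0.02] g 50.4
to target mm tool x 0.1 y 0.8
```

Request:
{"api": "arm_command", "payload": {"commands": [1,0,0,0.1,0,1,0,0,0.1,0,1,0,0,0.1,0,1,0,0,0,0,1,0,0,0,0]}}

```text
time_s: 17.77
tcp_pos: [0.4978, -0.2032, 0.079]
orientation: [-0.258, -3.131, -0.0]
force: [-0.6, 1.3, -1.7]
gripper_width: 0.0365
grasp_force: 50.4
```

Request:
{"api": "arm_command", "payload": {"commands": [1,0,0,0.05,0,1,0,0,0,0,1,0,0,0,0]}}

```text
time_s: 18.02
tcp_pos: [0.4979, -0.2032, 0.0782]
orientation: [0.258, 3.131, -0.0]
force: [0.2, 1.5, -1.3]
gripper_width: 0.0368
grasp_force: 50.5
```

Request:
{"api": "arm_command", "payload": {"commands": [1,0,0,0.05,0,1,0,0,0,0,1,0,0,0,0]}}

```text
time_s: 18.27
tcp_pos: [0.4979, -0.2032, 0.0781]
orientation: [0.258, 3.13, -0.0]
force: [-3.3, 2.1, 9.1]
gripper_width: 0.0366
grasp_force: 51.7
```

Request:
{"api": "arm_command", "payload": {"commands": [1,0,0,0.05,0,1,0,0,0,0,1,0,0,0,0]}}

```text
time_s: 18.52
tcp_pos: [0.4979, -0.2033, 0.078]
orientation: [0.258, 3.13, -0.0]
force: [-5.2, 2.4, 19.5]
gripper_width: 0.0371
grasp_force: 52.9
```

Contact came at TCP z 0.078, exactly the height expected for a collar on the shoulder. Easing to a light push and taking a last look.

Request:
{"api": "arm_command", "payload": {"commands": [1,0,0,-0.03,0,1,0,0,0,0,1,0,0,0,0,1,0,0,0,0]}}

```text
time_s: 18.85
tcp_pos: [0.4979, -0.2032, 0.0781]
orientation: [0.258, 3.13, -0.0]
force: [-4.2, 1.0, 13.5]
gripper_width: 0.0365
grasp_force: 52.2
```

Run:
```python
from h import *
s,M=st([.4975,-.2024])
im,d=eyes.capture("scene"); 
u,v=proj("scene",s["tcp_pos"])[0].astype(int); cv2.imwrite("pics/s7.png",cv2.resize(im[v-50:v+70,u-80:u+80],(800,600),interpolation=cv2.INTER_CUBIC))
```

```text
t 18.85 p [ 0.4979 -0.2032  0.0781] yaz 80.58 w 0.0365 F [-4.2  1.  13.5] T [ 0.6   0.85 -0.  ] g 52.2
to target mm tool x 0.5 y 0.7
```

View pics/s7.png

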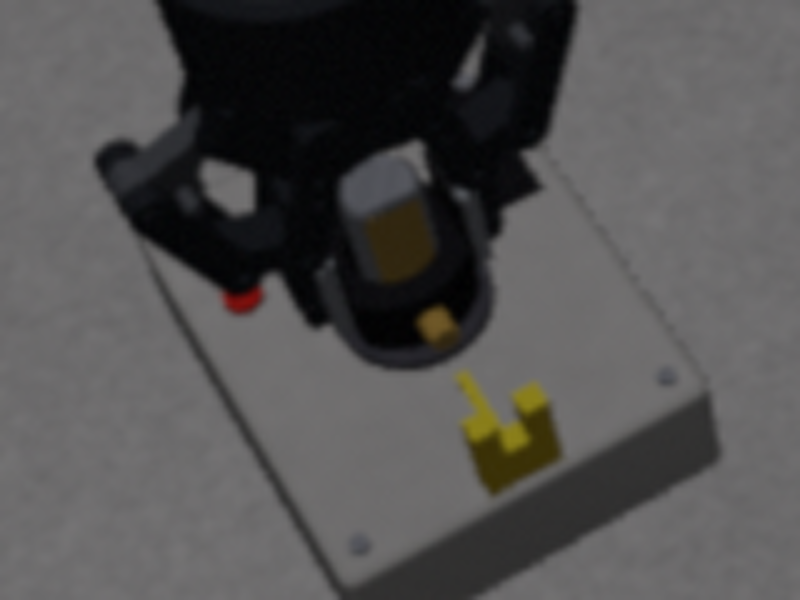

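The collar sits on the shoulder around the shaft. The screw at (438, 325) is over the flat and points along the yellow line to the rest at (510, 430). The grip is 52 N and the push about 14 N. Handing in.

```bash
python3 -c "
from rig import job_done
print(job_done())"
```

```text
the job is handed in; nothing more can be done
None
```

The job is handed in: the spindle's flat faces the yellow rest, and the collar is down on the shoulder with its screw over the flat, still gripped at about 52 N and pushed down at about 14 N (18.9 s on the clock).

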